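# Seal the open canister and slide it home

### The job

One of the two canisters standing out on the counter has been left unsealed: the knob on its lid is up. Press that knob down until it stops, then slide the canister along the counter, without lifting or tipping it, into the empty bay of the wooden rack until it rests against the back board. Press and push gently, do not ram it, and leave the other canisters and everything else where they are.

Things in the scene. Friction and masses are not known exactly. Their poses are not given: they have to be found in the camera images.
- can_a: 80 mm diameter round blue canister with a flat white lid, lid top 100 mm above its underside, about 0.5 kg; origin at the centre of its underside, z up. On the lid sits a black seal knob, a 34 mm disc 5 mm thick on a red 29 mm stem. Starts out on the open counter in front of the rack
- knob_a (a joint): lid knob of canister a, sliding vertically: 0 = fully up, flat top 125 mm above the canister's underside, red stem showing; 0.020 = pressed to its stop (sealed), top at 105 mm, stem hidden. Resists with about 6 N of friction plus 20 N per m/s, then hard at the stop; stays where it is left
- can_b: 80 mm diameter round blue canister with a flat white lid, lid top 100 mm above its underside, about 0.5 kg; origin at the centre of its underside, z up. On the lid sits a black seal knob, a 34 mm disc 5 mm thick on a red 29 mm stem. Starts out on the open counter in front of the rack
- knob_b (a joint): lid knob of canister b, sliding vertically: 0 = fully up, flat top 125 mm above the canister's underside, red stem showing; 0.020 = pressed to its stop (sealed), top at 105 mm, stem hidden. Resists with about 6 N of friction plus 20 N per m/s, then hard at the stop; stays where it is left
- can_c: 80 mm diameter round blue canister with a flat white lid, lid top 100 mm above its underside, about 0.5 kg; origin at the centre of its underside, z up. On the lid sits a black seal knob, a 34 mm disc 5 mm thick on a red 29 mm stem. Starts in a bay of the rack
- knob_c (a joint): lid knob of canister c, sliding vertically: 0 = fully up, flat top 125 mm above the canister's underside, red stem showing; 0.020 = pressed to its stop (sealed), top at 105 mm, stem hidden. Resists with about 6 N of friction plus 20 N per m/s, then hard at the stop; stays where it is left
- can_d: 80 mm diameter round blue canister with a flat white lid, lid top 100 mm above its underside, about 0.5 kg; origin at the centre of its underside, z up. On the lid sits a black seal knob, a 34 mm disc 5 mm thick on a red 29 mm stem. Starts in a bay of the rack
- knob_d (a joint): lid knob of canister d, sliding vertically: 0 = fully up, flat top 125 mm above the canister's underside, red stem showing; 0.020 = pressed to its stop (sealed), top at 105 mm, stem hidden. Resists with about 6 N of friction plus 20 N per m/s, then hard at the stop; stays where it is left
- rack: fixed brown wooden rack, three bays along its y, open to its -x side (the robot's) and floorless. Origin on the counter, at the home centre of a canister in the middle bay. Back board: face at x = +40 mm, 65 mm high. Dividers 8 mm thick, 35 mm high, x = -30 to +40 mm, at y = -159, -53, 53, 159 mm (bays 98 mm wide)
- bay_left (a point): centre of the left bay on the counter, at rack x = 0, y = 106 mm: the centre of a home canister's underside (it then touches the back board). Round cork discs, look only, lie here. Two bays are taken, one is empty
- bay_middle (a point): centre of the middle bay on the counter, at rack x = 0, y = 0 mm: the centre of a home canister's underside (it then touches the back board). Round cork discs, look only, lie here. Two bays are taken, one is empty
- bay_right (a point): centre of the right bay on the counter, at rack x = 0, y = -106 mm: the centre of a home canister's underside (it then touches the back board). Round cork discs, look only, lie here. Two bays are taken, one is empty
- salt: white salt shaker, 42 mm wide, 87 mm tall, origin under its centre; bystander
- pepper: black pepper shaker, 42 mm wide, 87 mm tall, origin under its centre; bystander
- cup: brown cup with handle, 84 mm wide, 65 mm tall, origin under its centre; bystander
- notebook: white notebook lying flat, 150 x 210 x 16 mm, origin under its centre; bystander
- phone: black phone lying flat, 150 x 72 x 9 mm, origin under its centre; bystander
- water: clear water bottle, 64 mm wide, 190 mm tall, origin under its centre; bystander

How it is judged (in metres and radians):
On the way, in this order (a step that is already met when the one before it is completed fails the run):
1. the raised knob is pressed down to its stop (value of joint knob_a above 0.0185 m), for 0.2 s.
2. the sealed canister has been slid into the empty bay, to within 5 mm of the back board (((x of can_a in the frame of bay_left above -0.005 m and y of can_a in the frame of bay_left between -0.012 and 0.012 m) or (x of can_a in the frame of bay_middle above -0.005 m and y of can_a in the frame of bay_middle between -0.012 and 0.012 m) or (x of can_a in the frame of bay_right above -0.005 m and y of can_a in the frame of bay_right between -0.012 and 0.012 m)) and value of joint knob_a above 0.0185 m), for 0.2 s.
At the end, for the whole second after the job is handed in: The canister that was open is sealed (its knob within 1.5 mm of its stop) and stands upright and still on the counter in the empty bay, within 5 mm of touching the back board and 12 mm of the bay's middle line; the other knobs are still down (all of step 2 and height (world z) of can_a below 0.004 m and angle between can_a's own z axis and vertical below 0.05 rad and linear speed of can_a below 0.01 m/s and value of joint each of knob_b, knob_c, knob_d above 0.0185 m).
It fails at once if the open canister is lifted more than 8 mm off the counter or tipped by more than 0.25 rad (height (world z) of can_a above 0.008 m or angle between can_a's own z axis and vertical above 0.25 rad).
It fails at once if the open canister is pressed or pushed with more than 45 N (contact force between the arm and can_a above 45 N).
It fails at once if the canister is rammed into the rack with more than 35 N (contact force between can_a and rack above 35 N).
It fails at once if another canister is moved more than 10 mm (distance of any of can_b, can_c, can_d from where it was at the start of the episode above 0.01 m).
It fails at once if a shaker, the cup, the notebook, the phone or the bottle is moved more than 20 mm (distance of any of salt, pepper, cup, notebook, phone, water from where it was at the start of the episode above 0.02 m).
It also fails if it takes over 67 s, if anything falls off the work surface, if the arm or the gripper's body presses on something with over 40 N, if the wrist force passes 120 N, or if a joint passes its speed limit or range.

### The arm

A 6-joint arm with a two-finger parallel gripper is mounted at the origin on the work surface. World frame = base frame: x ahead of the robot, y to its left, z up, the work surface at z = 0. Lengths are in mm, angles in rad, forces in N, time in s.
With the tool pointing down it reaches from about 350 to 775 mm from the base axis. Payload 7.3 kg.
Tool frame: the origin (TCP) lies midway between the tips of the shut fingers; the grasp point (between the pads) lies 19 mm behind it; z points along the fingers, y is the line along which they close (so a half turn about z gives the same grasp; the last joint's range is limited). The gripper opens to 92 mm and grips with 3 to 60 N. Pads are 19 mm wide; open, the fingers measure 130 mm over their backs; the gripper's body (75 mm by 190 mm) begins 47 mm behind the grasp point.
Start: joints at [1.145, 0.342, 1.524, -0, 1.275, -0.146], TCP at [144.97, 504.607, 226.741] pointing down, gripper open.
Joint ranges: [-2.53, 2.53], [-0.77, 2.02], [0.04, 2.7], [-1, 4.14], [0.28, 2.66], [-3.11, 3.11]. Speed limits (rad/s): [2.57, 2.57, 3.14, 3.14, 3.14, 3.14].

### API

Orientations are given as [roll, pitch, yaw] about the fixed x, y, z axes, in that order (R = Rz(yaw) Ry(pitch) Rx(roll)).
In Python, from plant import bot gives the robot as it stands.
- The arm moves only by the tool servo_tool, never from a script. Its argument "deltas" is a list of rows, each a list of 2 entries, a list of its own where there are three numbers: the shift along the tool's x, y, z in m, then the turn, a rotation vector about the tool's x, y, z in degrees. A call has 1 to 20 rows; each row shifts and turns the commanded pose from where the row before left it, along the tool's axes as they then stand; what a row does not reach is not made up. A row lasts 1/8 s, in which the tool goes at most 62.5 mm and 10.7 degrees, less where a joint would pass 70% of its speed; a pose out of reach is approached as far as the arm can. A call with a gripper value outside its range is refused whole. "fingers" is the opening, from 0 (shut) to 1 (fully open), set as the call begins (left out, the last holds). The fingers move at their own pace and stop on an object; the grip force is fixed at half the most. Time passes only in rows, so rows that do not move let the fingers close. It gives the time, the measured TCP pose, the force, the opening and the grip force at its end, in the units of the state.
- bot.get_obs(): the state, without advancing time (a new reading comes with each control period).
- bot.capture(name): name is "side" or "top"; returns the picture (420x560x3 uint8, red, green, blue); there is no depth.
- bot.camera_model(name): a dict with "mtx" (3x3 intrinsics, pixels), "xyz" and "rotation" of the camera in the world. Camera axes: x right, y down, z forward; pixel columns grow to the right and rows downward; lengths in mm; the calibration is good to about 2 mm. A picture is of the moment at which its call begins. camera_model takes no time and is no camera call.
- bot.close_job(): hands the job in; it is judged then, once.
The state is a dict: "time": time; "joint_positions": joint angles; "dq": joint speeds; "tau": joint torques, N m; "tool_pos": TCP position; "tcp_rot": TCP orientation; "contact_force": force on the tool from outside, world axes, zero at the start; "moment": the same for the moment, N m; "grip_width": finger opening in mm; "finger_force": force on a finger pad.
Only numpy, scipy, OpenCV 4.12 (cv2) and the standard library are available. Lean on these libraries where they do the work, as an engineer would, in place of code of your own. Each camera call takes 0.05 s, during which the arm holds its last target. There are 200 camera calls.

## Working session

There is one attempt and no reset: what is moved stays moved. The work goes in short steps, Python scripts to look and compute and a tool call to move; the robot and the scene stay as the last step left them, time stands still between calls to the robot, and variables do not carry over. Pictures are saved under pics/ and viewed, at most 10 in all, crops included, and the job is handed in when it is done.

Besides the shell and the picture viewer there is one more tool, called after "Emit:" as name(argument=value, ...), one argument or row to a line, values as JSON. servo_tool: Moves the arm, as the interface text tells. Its arguments: {"type":"object","properties":{"deltas":{"type":"array"},"fingers":{"type":"number"}},"required":["deltas"]}

```bash
mkdir -p pics; python3 - <<'E'
from plant import bot
import cv2
for n in("side","top"):
    im=bot.capture(n); cv2.imwrite(f"pics/{n}0.png",im[:,:,::-1]); m=bot.camera_model(n); print(n,m)
o=bot.get_obs();print(o)
E
```

```text
side {'mtx': array([[446.4379719 ,   0.        , 283.06666065],
       [  0.        , 446.4379719 , 218.65102348],
       [  0.        ,   0.        ,   1.        ]]), 'xyz': array([ -20.86617235, -613.03598328,  847.48805174]), 'rotation': array([-2.32736202, -0.00233006, -0.75210102])}
top {'mtx': array([[415.83398685,   0.        , 275.40065337],
       [  0.        , 415.83398685, 212.4044383 ],
       [  0.        ,   0.        ,   1.        ]]), 'xyz': array([ 341.49780756,   -1.37665778, 1236.28912305]), 'rotation': array([-2.9489597 , -0.01383561, -1.59668286])}
{'time': 0.1, 'joint_positions': array([ 1.14500717e+00,  3.42638487e-01,  1.52488678e+00,  1.03376842e-05,
        1.27538533e+00, -1.46004569e-01]), 'dq': array([-0.00032533, -0.00137126, -0.0025638 , -0.00124546,  0.00040903,
        0.00021248]), 'tau': array([ 1.54007334e-04, -4.32015359e+01, -2.44688988e+01,  7.18233478e-02,
        5.27624774e-02, -2.94422910e-05]), 'tool_pos': array([144.81303521, 504.27674774, 226.13412578]), 'tcp_rot': array([-3.14029017e+00, -2.01523281e-04,  2.86180492e+00]), 'contact_force': array([-0.43494717, -0.28964213, -0.05761543]), 'moment': array([ 0.01641849, -0.00566632,  0.00560624]), 'finger_force': 0.0, 'grip_width': 91.86091495654144}
```

View pics/top0.png

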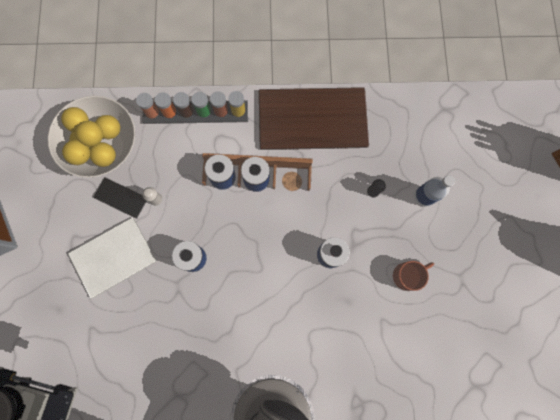

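View pics/side0.png

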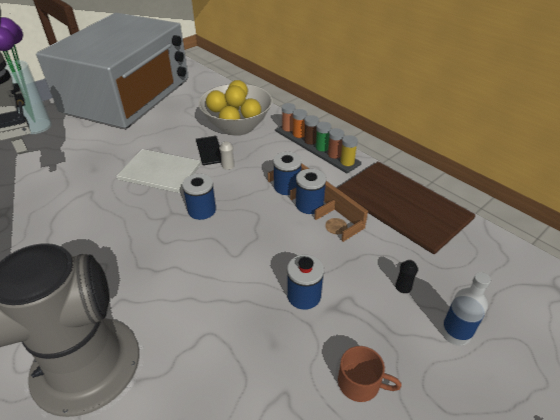

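The top view shows can_a, the raised one, with its knob at about (336,251). The side view shows its red stem at about (305,266). The empty bay is the right one, with its cork at (292,181) in the top view. Cans c and d fill the left and middle bays, and can_b is at (187,256).

```bash
cat > h.py <<'E'
from plant import bot
import numpy as np, cv2
from scipy.spatial.transform import Rotation as R
M={n:bot.camera_model(n) for n in("side","top")}
def rot(n): return R.from_euler('xyz',M[n]['rotation']).as_matrix()
def ray(n,uv,z):
    d=rot(n)@np.linalg.inv(M[n]['mtx'])@np.array([*uv,1.]); c=M[n]['xyz']; return c+d*(z-c[2])/d[2]
def proj(n,p):
    q=M[n]['mtx']@(rot(n).T@(np.array(p,float)-M[n]['xyz'])); return q[:2]/q[2]
def blobs(mask,amin=20,amax=3000):
    k,l,s,c=cv2.connectedComponentsWithStats(mask.astype(np.uint8))
    return [(c[i],s[i]) for i in range(1,k) if amin<=s[i][4]<=amax]
E
python3 - <<'E'
from h import *
print("tcp px",proj('top',[145,504,226]),"base",proj('top',[0,0,0]))
im={n:cv2.imread(f"pics/{n}0.png") for n in("side","top")}
for n in im:
    g=im[n]; hsv=cv2.cvtColor(g,cv2.COLOR_BGR2HSV)
    roi=np.zeros(g.shape[:2],bool); 
    if n=='top': roi[140:300,160:450]=1
    else: roi[140:320,170:420]=1
    for nm,m in (("black",g.max(2)<60),("red",(hsv[...,1]>190)&((hsv[...,0]<5)|(hsv[...,0]>174))&(g[...,2]>90)),("cork",(hsv[...,1]>60)&(hsv[...,0]>5)&(hsv[...,0]<20))):
        for c,s in blobs(m&roi,12): print(n,nm,c.round(1),s[:5],*[ray(n,c,z).round(1)[:2] for z in(0,35,105,125)])
crop=cv2.resize(im['top'][145:275,195:355],None,fx=5,fy=4.5,interpolation=cv2.INTER_CUBIC)
cv2.imwrite('pics/crop.png',cv2.resize(im['top'][145:275,195:355],None,fx=4.6,fy=4.6,interpolation=cv2.INTER_CUBIC))
E
```

```text
tcp px [ 49.10547499 387.48327898] base [271.90823067 419.50956591]
side black [208.9 151.2] [196 140  25  25 496] [636.2 443.7] [609.  400.1] [554.8 312.8] [539.3 287.8]
side black [319.8 155.9] [291 140  56  33 127] [884.4 177. ] [847.  144.3] [772.2  79.1] [750.9  60.5]
side black [305.1 141.5] [303 140   5   5  13] [908.7 268.6] [870.3 232.1] [793.5 159.3] [771.6 138.5]
side black [314.2 143.2] [310 140   7   8  32] [923.5 240.1] [884.5 204.8] [806.5 134.4] [784.2 114.2]
side black [327.3 147.9] [324 140   6  15  27] [935.8 191.6] [896.3 158.4] [817.3  91.9] [794.7  72.9]
side black [286.7 158.8] [282 156  11   7  61] [794.7 238.6] [761.  203.4] [693.7 133. ] [674.4 112.9]
side black [338.9 159.1] [337 157   4   6  15] [916.7 123. ] [877.9  92.6] [800.5  31.8] [778.4  14.4]
side black [274.7 174.9] [273 166   9  21  58] [709.5 202.3] [679.3 168.7] [619.  101.3] [601.7  82.1]
side black [310.5 176.3] [305 173  12   8  72] [785.2 122.2] [751.9  91.8] [685.3  31.1] [666.3  13.8]
side black [294.4 187.8] [288 174  19  34 167] [710.1 116.1] [679.9  86. ] [619.5  25.8] [602.3   8.5]
si
[... 2031 characters left out ...]
 [260 140 108   9 854] [ 799.4 -142.5] [ 786.5 -138.5] [ 760.5 -130.5] [ 753.1 -128.2]
top cork [206.4 155.9] [202 153  14  11  59] [765.8 184.8] [753.8 179.5] [729.7 169. ] [722.9 166. ]
top cork [237.8 162.2] [223 154  30  33 206] [743.2  87.7] [731.8  85.1] [709.1  80.1] [702.6  78.7]
top cork [288.6 164.9] [257 156  56  34 583] [731.2 -69.5] [720.1 -67.6] [698.1 -63.7] [691.8 -62.6]
top cork [203.7 177.5] [202 168   4  17  44] [696.5 192.7] [686.4 187.3] [666.3 176.3] [660.6 173.1]
top cork [291.4 180.8] [282 172  20  19 289] [679.9 -76.5] [670.3 -74.4] [651.2 -70.1] [645.7 -68.9]
top cork [411.4 275.1] [393 261  41  30 804] [ 384.1 -421.9] [ 382.9 -410. ] [ 380.5 -386.2] [ 379.8 -379.4]
```

View pics/crop.png

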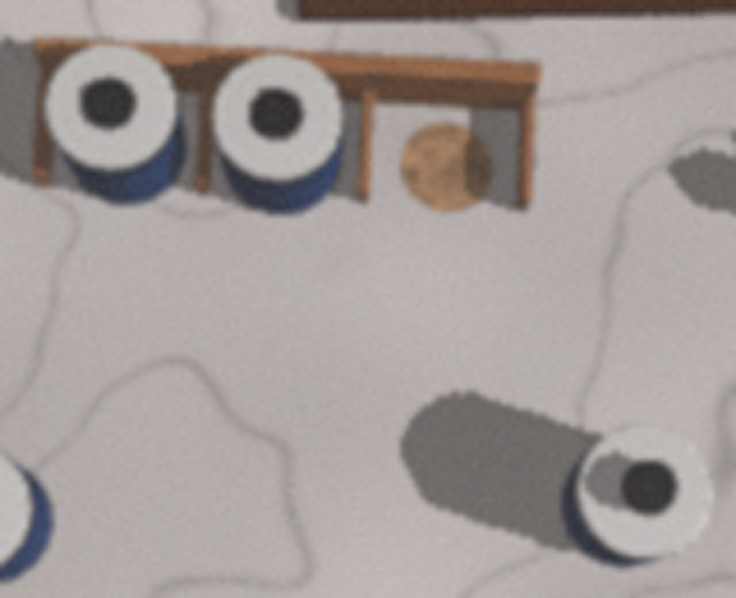

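```bash
python3 - <<'E'
from h import *
c=lambda u,v:(u/4.6+195-.5+.1,v/4.6+145-.5+.1)
for nm,p,z in (("backedge L",(40,40),65),("backedge R",(540,65),65),("front-top-edge of board R",(535,84),65),("div -53 front",(365,202),35),("div -159 front",(526,208),35),("div 53 front",(203,191),35),("div 159 front",(42,184),35)):
    print(nm,ray('top',c(*p),z).round(1))
# lids: white/blue? lid circle of can_a
o=bot.get_obs(); print(o['time'])
def plan(p0,psi,p1):
    d=np.subtract(p1,p0); return np.array([np.cos(psi)*d[0]+np.sin(psi)*d[1],np.sin(psi)*d[0]-np.cos(psi)*d[1],-d[2]]).round(1)
psi=2.862
print(plan([145,504,226],psi,[430,200,226]),plan([430,200,226],psi,[449,-182,226]))
E
```

```text
backedge L [751.7 184.2  65. ]
backedge R [ 728.1 -135.5   65. ]
front-top-edge of board R [ 715.5 -131.8   65. ]
div -53 front [647.9 -21.6  35. ]
div -159 front [ 641.5 -125.7   35. ]
div 53 front [657.5  83.   35. ]
div 159 front [664.5 187.   35. ]
0.1
[-357.8 -213.5    0. ] [-123.7 -361.9    0. ]
```

Emit:
servo_tool(
  deltas=[
    [[-0.0358,-0.0214,0],[0,0,0]],
    [[-0.0358,-0.0214,0],[0,0,0]],
    [[-0.0358,-0.0214,0],[0,0,0]],
    [[-0.0358,-0.0214,0],[0,0,0]],
    [[-0.0358,-0.0214,0],[0,0,0]],
    [[-0.0358,-0.0214,0],[0,0,0]],
    [[-0.0358,-0.0214,0],[0,0,0]],
    [[-0.0358,-0.0214,0],[0,0,0]],
    [[-0.0358,-0.0214,0],[0,0,0]],
    [[-0.0358,-0.0214,0],[0,0,0]],
    [[-0.0155,-0.0452,0],[0,0,0]],
    [[-0.0155,-0.0452,0],[0,0,0]],
    [[-0.0155,-0.0452,0],[0,0,0]],
    [[-0.0155,-0.0452,0],[0,0,0]],
    [[-0.0155,-0.0452,0],[0,0,0]],
    [[-0.0155,-0.0452,0],[0,0,0]],
    [[-0.0155,-0.0452,0],[0,0,0]],
    [[-0.0155,-0.0452,0],[0,0,0]],
  ],
  fingers=0,
)

```text
time: 2.35
tool_pos: [449.0, -183.2, 226.4]
tcp_rot: [3.141, -0.0, 2.862]
contact_force: [1.1, 0.4, 0.3]
grip_width: 0.4
finger_force: 0.0
```

Emit:
servo_tool(
  deltas=[
    [[0,0,0],[0,0,9]],
    [[0,0,0],[0,0,9]],
    [[0,0,0],[0,0,9]],
    [[0,0,0],[0,0,9]],
    [[0,0,0],[0,0,0]],
    [[0,0,0],[0,0,0]],
  ],
)

```text
time: 3.1
tool_pos: [449.2, -181.6, 226.5]
tcp_rot: [-3.142, -0.0, 2.237]
contact_force: [0.0, -0.5, -0.4]
grip_width: 0.3
finger_force: 0.0
```

Emit:
servo_tool(
  deltas=[
    [[0,0,0.03],[0,0,0]],
    [[0,0,0.03],[0,0,0]],
    [[0,0,0.02],[0,0,0]],
    [[0,0,0.01],[0,0,0]],
    [[0,0,0],[0,0,0]],
    [[0,0,0],[0,0,0]],
  ],
)

```text
time: 3.85
tool_pos: [449.8, -182.0, 137.5]
tcp_rot: [3.141, 0.001, 2.234]
contact_force: [-0.2, 0.2, -0.0]
grip_width: 0.2
finger_force: 0.0
```

```bash
python3 - <<'E'
from h import *
g=bot.capture('side')[:,:,::-1]; 
cv2.imwrite('pics/s1.png',cv2.resize(g[180:330,220:400],None,fx=4,fy=4,interpolation=cv2.INTER_CUBIC))
print(bot.get_obs()['tool_pos'])
E
```

```text
[ 449.80900063 -182.00740502  137.55578268]
```

View pics/s1.png

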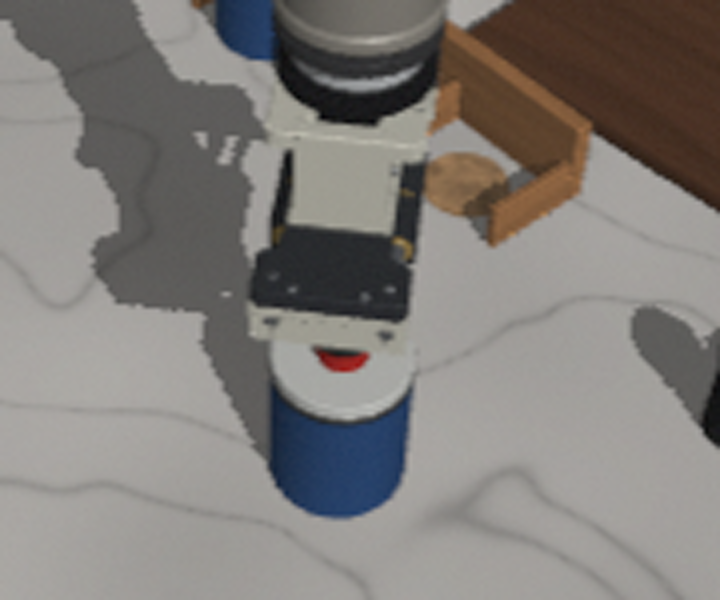

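The view shows the shut gripper just above can_a, with the red stem still visible at crop (342,360). A pale bar at crop (250–410, 310–345) hides the fingertips, so I'll check where the TCP projects.

```bash
python3 - <<'E'
from h import *
for p in ([450,-182,137.5],[450,-182,125],[450,-182,156],[450,-182,203],[450,-182,0],[450-.785*95,-182-.62*95,203],[450+.62*37-.785*95,-182-.785*37-.62*95,203],[450-.62*37-.785*95,-182+.785*37-.62*95,203]):
    print(p,((proj('side',p)-[220,180])*4).round())
E
```

```text
[450, -182, 137.5] [342. 304.]
[450, -182, 125] [341. 320.]
[450, -182, 156] [343. 280.]
[450, -182, 203] [347. 217.]
[450, -182, 0] [333. 461.]
[375.425, -240.9, 203] [324. 360.]
[398.365, -269.945, 203] [403. 369.]
[352.485, -211.855, 203] [246. 351.]
```

Emit:
servo_tool(
  deltas=[
    [[0,0,0.005],[0,0,0]],
    [[0,0,0.004],[0,0,0]],
    [[0,0,0.002],[0,0,0]],
    [[0,0,0.002],[0,0,0]],
    [[0,0,0.002],[0,0,0]],
    [[0,0,0.002],[0,0,0]],
    [[0,0,0.002],[0,0,0]],
    [[0,0,0.002],[0,0,0]],
  ],
)

```text
time: 4.9
tool_pos: [449.3, -181.7, 116.2]
tcp_rot: [3.141, 0.0, 2.234]
contact_force: [-2.5, 0.2, 6.4]
grip_width: 0.2
finger_force: 3.1
```

Emit:
servo_tool(
  deltas=[
    [[0,0,0.002],[0,0,0]],
    [[0,0,0.002],[0,0,0]],
    [[0,0,0.002],[0,0,0]],
    [[0,0,0.002],[0,0,0]],
    [[0,0,0.001],[0,0,0]],
    [[0,0,0.001],[0,0,0]],
    [[0,0,0],[0,0,0]],
  ],
)

```text
time: 5.78
tool_pos: [449.3, -181.7, 106.1]
tcp_rot: [3.141, 0.0, 2.234]
contact_force: [-1.7, 0.5, 4.8]
grip_width: 0.6
finger_force: 2.5
```

Emit:
servo_tool(
  deltas=[
    [[0,0,0.001],[0,0,0]],
    [[0,0,0],[0,0,0]],
    [[0,0,0],[0,0,0]],
  ],
)

```text
time: 6.15
tool_pos: [449.4, -181.8, 105.2]
tcp_rot: [3.141, 0.0, 2.234]
contact_force: [-1.8, 2.0, 6.3]
grip_width: 0.3
finger_force: 3.2
```

Emit:
servo_tool(
  deltas=[
    [[0,0,0.0005],[0,0,0]],
    [[0,0,0],[0,0,0]],
    [[0,0,0],[0,0,0]],
  ],
)

```text
time: 6.52
tool_pos: [449.4, -181.8, 105.2]
tcp_rot: [3.141, 0.001, 2.234]
contact_force: [-2.8, 1.1, 10.2]
grip_width: 0.1
finger_force: 5.4
```

Emit:
servo_tool(
  deltas=[
    [[0,0,0.0005],[0,0,0]],
    [[0,0,0],[0,0,0]],
    [[0,0,0],[0,0,0]],
  ],
)

```text
time: 6.9
tool_pos: [449.4, -181.8, 105.1]
tcp_rot: [3.141, 0.001, 2.234]
contact_force: [-4.0, 2.1, 15.9]
grip_width: 0.4
finger_force: 7.5
```

Emit:
servo_tool(
  deltas=[
    [[0,0,-0.005],[0,0,0]],
    [[0,0,-0.03],[0,0,0]],
    [[0,-0.04,-0.04],[0,0,0]],
    [[0,-0.05,-0.03],[0,0,0]],
    [[0,-0.05,0],[0,0,0]],
    [[0,0,0],[0,0,0]],
    [[0,0,0],[0,0,0]],
  ],
  fingers=0,
)

```text
time: 7.78
tool_pos: [339.0, -267.7, 208.6]
tcp_rot: [3.141, -0.0, 2.233]
contact_force: [-0.9, 1.0, -0.3]
grip_width: 0.7
finger_force: 0.0
```

```bash
python3 - <<'E'
from h import *
g=bot.capture('top')[:,:,::-1]; s=bot.capture('side')[:,:,::-1]
a=cv2.resize(g[200:330,260:400],None,fx=2.8,fy=2.8); b=cv2.resize(s[180:330,220:380],None,fx=2.45,fy=2.43)
h=min(len(a),len(b)); cv2.imwrite('pics/tb.png',np.hstack([a[:h],b[:h]])); cv2.imwrite('pics/t2.png',g); cv2.imwrite('pics/s2.png',s)
print(bot.get_obs()['tool_pos'])
E
```

```text
[ 339.53795552 -267.23884917  208.40997964]
```

View pics/tb.png

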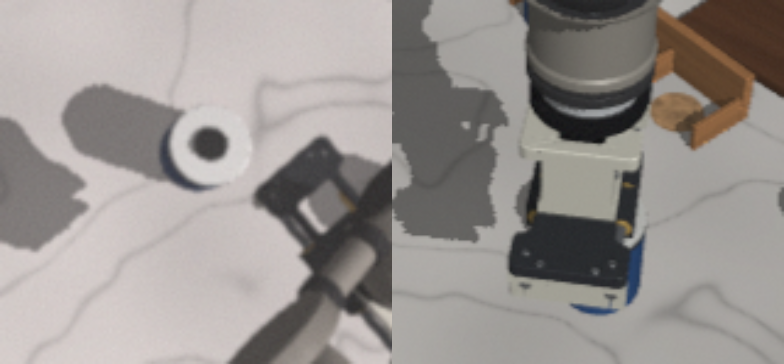

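The top view is clear. The knob sits centred and flush on the lid at crop (209,144), which is full-image (335,251), and no stem shadow shows. The arm hides the can in the side view.

```bash
python3 - <<'E'
from h import *
g=cv2.imread('pics/t2.png'); roi=np.zeros(g.shape[:2],bool); roi[238:265,322:350]=1
for t in (60,80,100):
    for c,s in blobs((g.max(2)<t)&roi,12):print('black',t,c.round(1),s[:5],ray('top',c,105).round(1))
w=(g.min(2)>195)&roi
hsv=cv2.cvtColor(g,cv2.COLOR_BGR2HSV)
roi[230:275,312:360]=1
ys,xs=np.nonzero((hsv[...,1]>110)&(hsv[...,0]>100)&(hsv[...,0]<130)&roi)
(c,wh,an)=cv2.fitEllipse(np.column_stack([xs,ys]).astype(np.float32)); print('blue',xs.min(),xs.max(),ys.min(),ys.max())
cs,_=cv2.findContours(((g.min(2)>cv2.medianBlur(g,3).min(2).mean()+12)&roi).astype(np.uint8),cv2.RETR_EXTERNAL,cv2.CHAIN_APPROX_NONE)
k=max(cs,key=cv2.contourArea);(c,r)=cv2.minEnclosingCircle(k);print('lid',c,r,ray('top',c,100).round(1))
o=bot.get_obs();print(o['tool_pos'],o['tcp_rot'])
E
```

```text
black 80 [334.5 251. ] [330 246  10  11  84] [ 450.8 -181.3  105. ]
black 100 [334.4 250.9] [329 246  12  11 101] [ 451. -181.  105.]
black 100 [323.3 262.7] [322 260   5   5  15] [ 419.8 -149.1  105. ]Traceback (most recent call last):
  File "<stdin>", line 9, in <module>
cv2.error: OpenCV(4.12.0) /io/opencv/modules/imgproc/src/shapedescr.cpp:361: error: (-201:Incorrect size of input array) There should be at least 5 points to fit the ellipse in function 'fitEllipseNoDirect'
```

Emit:
servo_tool(
  deltas=[
    [[0,0.046,0],[0,0,0]],
    [[-0.001,0.047,0],[0,0,0]],
    [[0,0.047,0],[0,0,0]],
    [[0,0,0.03],[0,0,0]],
    [[0,0,0.03],[0,0,0]],
    [[0,0,0.03],[0,0,0]],
    [[0,0,0],[0,0,0]],
    [[0,0,0],[0,0,0]],
  ],
  fingers=1,
)

```text
time: 8.88
tool_pos: [450.8, -182.3, 119.5]
tcp_rot: [3.141, 0.001, 2.235]
contact_force: [-0.1, 0.7, 0.4]
grip_width: 75.7
finger_force: 0.0
```

```bash
python3 - <<'E'
from h import *
o=bot.get_obs();print(o['tool_pos'],o['tcp_rot'],o['grip_width'])
p=o['tool_pos'];y=o['tcp_rot'][2];u=np.array([np.sin(y),-np.cos(y)]);t=np.array([np.cos(y),np.sin(y)]);d=np.array([450.7,-181.4])-p[:2];print('dx,dy',d@t,d@u)
E
```

```text
[ 450.7619145  -182.25958217  119.47958499] [3.14107563e+00 9.12767012e-04 2.23459602e+00] 75.73481067858836
dx,dy 0.7152022012319859 0.48083335545639877
```

Emit:
servo_tool(
  deltas=[
    [[0,0,0],[0,0,0]],
    [[0,0,0],[0,0,0]],
    [[0,0,0],[0,0,0]],
    [[0.0007,0.0005,0],[0,0,0]],
    [[0,0,0.005],[0,0,0]],
    [[0,0,0.005],[0,0,0]],
    [[0,0,0.005],[0,0,0]],
    [[0,0,0.005],[0,0,0]],
    [[0,0,0],[0,0,0]],
  ],
)

```text
time: 10.0
tool_pos: [449.6, -181.5, 98.2]
tcp_rot: [-3.141, -0.001, 2.233]
contact_force: [-0.3, -1.7, -0.5]
grip_width: 91.7
finger_force: 0.0
```

No contact during the descent, so I'll go down to z≈75 and close slowly to a loose fit of about 83 mm.

Emit:
servo_tool(
  deltas=[
    [[0,0,0.006],[0,0,0]],
    [[0,0,0.006],[0,0,0]],
    [[0,0,0.006],[0,0,0]],
    [[0,0,0.005],[0,0,0]],
    [[0,0,0],[0,0,0]],
  ],
)

```text
time: 10.62
tool_pos: [449.6, -181.5, 75.2]
tcp_rot: [-3.141, -0.001, 2.233]
contact_force: [0.3, -0.2, -0.4]
grip_width: 91.8
finger_force: 0.0
```

Emit:
servo_tool(
  deltas=[
    [[0,0,0],[0,0,0]],
    [[0,0,0],[0,0,0]],
    [[0,0,0],[0,0,0]],
    [[0,0,0],[0,0,0]],
  ],
  fingers=0.9,
)

```text
time: 11.12
tool_pos: [449.9, -181.7, 75.8]
tcp_rot: [3.141, 0.0, 2.234]
contact_force: [-0.8, -0.5, -0.3]
grip_width: 82.6
finger_force: 0.0
```

Emit:
servo_tool(
  deltas=[
    [[0,0.002,0],[0,0,0]],
    [[0,0.003,0],[0,0,0]],
    [[0,0.005,0],[0,0,0]],
    [[0,0.005,0],[0,0,0]],
    [[0,0.005,0],[0,0,0]],
    [[0,0.005,0],[0,0,0]],
    [[0,0.005,0],[0,0,0]],
  ],
)

```text
time: 12.0
tool_pos: [472.3, -164.2, 76.2]
tcp_rot: [-3.138, -0.0, 2.234]
contact_force: [-7.5, -6.4, 7.7]
grip_width: 82.8
finger_force: 5.0
```

The can seems to be leaning slightly on the pads: 10 N sideways and 8 N vertical on the tool. I'll back off to let it settle and push lower.

Emit:
servo_tool(
  deltas=[
    [[0,-0.001,0],[0,0,0]],
    [[0,-0.0007,0],[0,0,0]],
    [[0,0,0],[0,0,0]],
  ],
  fingers=0.95,
)

```text
time: 12.38
tool_pos: [472.2, -164.1, 75.6]
tcp_rot: [3.141, -0.0, 2.233]
contact_force: [0.7, -0.0, -0.0]
grip_width: 86.9
finger_force: 0.0
```

Emit:
servo_tool(
  deltas=[
    [[0,0,0.005],[0,0,0]],
    [[0,0,0.005],[0,0,0]],
    [[0,0,0.005],[0,0,0]],
    [[0,0,0.005],[0,0,0]],
    [[0,0,0.005],[0,0,0]],
    [[0,0,0],[0,0,0]],
  ],
)

```text
time: 13.12
tool_pos: [471.9, -164.1, 50.3]
tcp_rot: [-3.141, -0.001, 2.233]
contact_force: [0.1, -0.5, -0.7]
grip_width: 87.1
finger_force: 0.0
```

Emit:
servo_tool(
  deltas=[
    [[0,0.003,0],[0,0,0]],
    [[0,0.003,0],[0,0,0]],
    [[0,0.003,0],[0,0,0]],
    [[0,0.003,0],[0,0,0]],
    [[0,0.003,0],[0,0,0]],
  ],
)

```text
time: 13.75
tool_pos: [483.2, -155.3, 50.8]
tcp_rot: [-3.14, -0.001, 2.234]
contact_force: [-4.3, -4.2, 1.3]
grip_width: 87.4
finger_force: 2.9
```

Emit:
servo_tool(
  deltas=[
    [[0,0.004,0],[0,0,0]],
    [[0,0.004,0],[0,0,0]],
    [[0,0.004,0],[0,0,0]],
    [[0,0.004,0],[0,0,0]],
    [[0,0.004,0],[0,0,0]],
    [[0,0.004,0],[0,0,0]],
    [[0,0.004,0],[0,0,0]],
    [[0,0.004,0],[0,0,0]],
    [[0,0.004,0],[0,0,0]],
    [[0,0.004,0],[0,0,0]],
  ],
  fingers=0.92,
)

```text
time: 15.0
tool_pos: [514.6, -130.8, 50.8]
tcp_rot: [-3.14, -0.001, 2.234]
contact_force: [-5.4, -3.8, 2.4]
grip_width: 84.6
finger_force: 3.1
```

```bash
python3 - <<'E'
from h import *
s=bot.capture('side')[:,:,::-1]
cv2.imwrite('pics/s3.png',cv2.resize(s[130:300,240:420],None,fx=3.5,fy=3.5)); print(bot.get_obs()['contact_force'])
E
```

```text
[-4.67092366 -2.17396766  2.51086883]
```

View pics/s3.png

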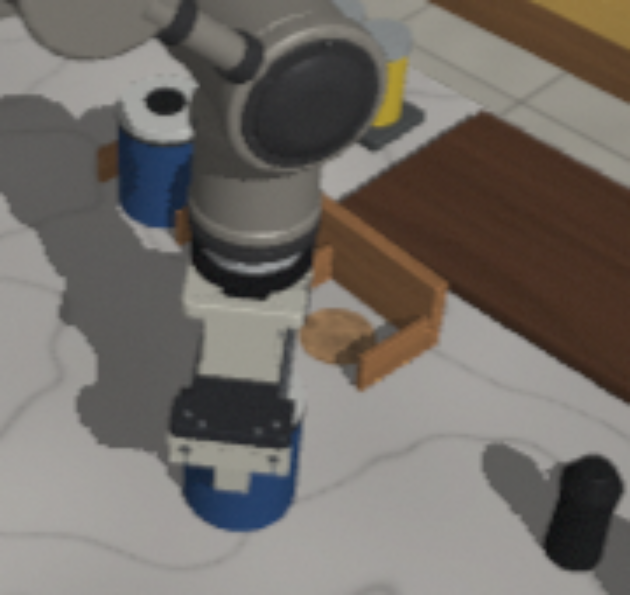

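The can stands upright between the pads, with its bottom edge at crop (240,527). I'll keep pushing.

Emit:
servo_tool(
  deltas=[
    [[0,0.005,0],[0,0,0]],
    [[0,0.005,0],[0,0,0]],
    [[0,0.005,0],[0,0,0]],
    [[0,0.005,0],[0,0,0]],
    [[0,0.005,0],[0,0,0]],
    [[0,0.005,0],[0,0,0]],
    [[0,0.005,0],[0,0,0]],
    [[0,0.005,0],[0,0,0]],
    [[0,0.005,0],[0,0,0]],
    [[0,0.005,0],[0,0,0]],
    [[0,0.005,0],[0,0,0]],
    [[0,0.005,0],[0,0,0]],
    [[0,0.005,0],[0,0,0]],
    [[0,0.005,0],[0,0,0]],
    [[0,0.005,0],[0,0,0]],
    [[0,0.005,0],[0,0,0]],
    [[0,0.005,0],[0,0,0]],
    [[0,0.005,0],[0,0,0]],
    [[0,0.005,0],[0,0,0]],
    [[0,0.005,0],[0,0,0]],
  ],
)

```text
time: 17.55
tool_pos: [593.3, -69.4, 50.8]
tcp_rot: [-3.139, -0.001, 2.234]
contact_force: [-5.7, -4.1, 3.5]
grip_width: 84.4
finger_force: 3.4
```

Emit:
servo_tool(
  deltas=[
    [[0,-0.0015,0],[0,0,0]],
    [[0,-0.001,0],[0,0,0]],
    [[0,0,0],[0,0,0]],
  ],
  fingers=1,
)

```text
time: 17.92
tool_pos: [592.5, -70.4, 50.8]
tcp_rot: [3.141, 0.0, 2.233]
contact_force: [-0.7, 0.7, 0.5]
grip_width: 91.6
finger_force: 0.0
```

Emit:
servo_tool(
  deltas=[
    [[0,0,0],[0,0,10]],
    [[0,0,0],[0,0,10]],
    [[0,0,0],[0,0,10]],
    [[0,0,0],[0,0,10]],
    [[0,0,0],[0,0,2.2]],
    [[0,0,0],[0,0,0]],
    [[0,0,0],[0,0,0]],
  ],
)

```text
time: 18.8
tool_pos: [592.4, -70.4, 50.7]
tcp_rot: [3.141, -0.0, 1.498]
contact_force: [0.0, -0.1, 1.1]
grip_width: 91.6
finger_force: 0.0
```

```bash
python3 - <<'E'
from h import *
g=bot.capture('top')[:,:,::-1]
s=bot.capture('side')[:,:,::-1]
cv2.imwrite('pics/b4.png',np.hstack([cv2.resize(g[140:280,220:360],(400,400)),cv2.resize(s[130:290,240:400],(400,400))]))
E
```

```text
(no output)
```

View pics/b4.png

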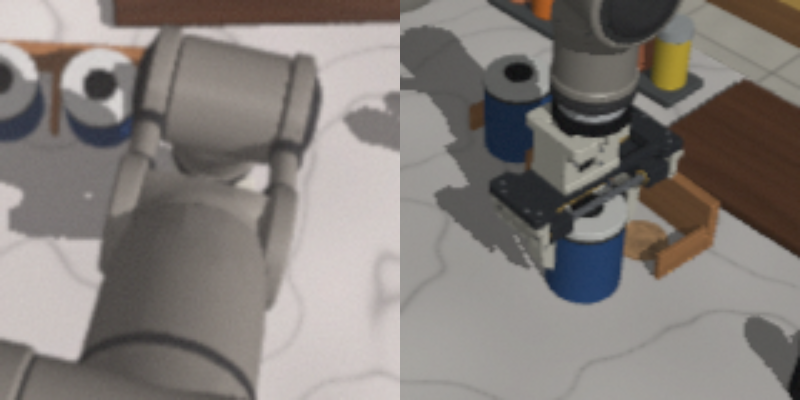

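The top view is hidden by the arm. In the side view can_a is upright and seems shifted toward -y between the pads, with its sides at crop x≈552–626. I'll compute the offset.

```bash
python3 - <<'E'
from h import *
s=bot.capture('side')[:,:,::-1]; hsv=cv2.cvtColor(s,cv2.COLOR_BGR2HSV)
m=(hsv[...,1]>130)&(hsv[...,0]>100)&(hsv[...,0]<125)&(s[...,0]>50); m[:205]=0; m[260:]=0; m[:,:295]=0; m[:,345:]=0
ys,xs=np.nonzero(m); print(xs.min(),xs.max(),ys.min(),ys.max())
for r in range(225,252,5):
    x=xs[ys==r]; print(r,x.min(),x.max(),(x.min()+x.max())/2) if len(x) else 0
th=np.linspace(0,6.28,200)
for c in ((592,-70),(592,-78),(584,-76),(600,-84)):
    q=np.array([proj('side',(c[0]+40*np.cos(t),c[1]+40*np.sin(t),z)) for t in th for z in(0,)])
    q2=np.array([proj('side',(c[0]+40*np.cos(t),c[1]+40*np.sin(t),50)) for t in th])
    print(c,'bottom row',q[:,1].max().round(1),'mid cols',q2[:,0].min().round(1),q2[:,0].max().round(1),'base cols',q[:,0].min().round(1),q[:,0].max().round(1))
E
```

```text
299 328 224 250
225 326 328 327.0
230 303 327 315.0
235 303 327 315.0
240 299 326 312.5
245 301 325 313.0
250 310 318 314.0
(592, -70) bottom row 251.5 mid cols 296.6 328.0 base cols 296.2 326.6
(592, -78) bottom row 253.2 mid cols 298.8 330.3 base cols 298.3 328.9
(584, -76) bottom row 254.3 mid cols 296.0 327.6 base cols 295.6 326.2
(600, -84) bottom row 252.9 mid cols 302.7 334.2 base cols 302.1 332.7
```

The can is at about (593,-69), on the bay's middle line. Now I'll push straight in.

Emit:
servo_tool(
  deltas=[
    [[0,0,0],[0,0,0]],
    [[0,0,0],[0,0,0]],
    [[0,0.003,0],[0,0,0]],
    [[0,0.004,0],[0,0,0]],
    [[0,0.004,0],[0,0,0]],
    [[0,0.004,0],[0,0,0]],
    [[0,0.004,0],[0,0,0]],
    [[0,0.004,0],[0,0,0]],
    [[0,0.004,0],[0,0,0]],
    [[0,0.004,0],[0,0,0]],
    [[0,0.004,0],[0,0,0]],
    [[0,0.004,0],[0,0,0]],
    [[0,0.004,0],[0,0,0]],
    [[0,0.004,0],[0,0,0]],
    [[0,0.004,0],[0,0,0]],
    [[0,0.004,0],[0,0,0]],
  ],
  fingers=0.92,
)

```text
time: 20.95
tool_pos: [644.8, -74.1, 50.7]
tcp_rot: [-3.135, -0.001, 1.497]
contact_force: [-9.7, 1.0, 7.3]
grip_width: 84.6
finger_force: 5.0
```

Emit:
servo_tool(
  deltas=[
    [[0,-0.0015,0],[0,0,0]],
    [[0,-0.001,0],[0,0,0]],
    [[0,0,0],[0,0,0]],
  ],
  fingers=1,
)

```text
time: 21.32
tool_pos: [644.9, -74.3, 50.7]
tcp_rot: [3.141, -0.0, 1.497]
contact_force: [0.0, 0.6, -0.3]
grip_width: 91.7
finger_force: 0.0
```

The bay entry raised the force again, which means the can is leaning on the high contact. I'll finish with shut, tilted fingertips pushing low on the can.

Emit:
servo_tool(
  deltas=[
    [[0,0,-0.005],[0,0,0]],
    [[0,0,-0.01],[0,0,0]],
    [[0,0,-0.02],[0,0,0]],
    [[0,0,-0.035],[0,0,0]],
    [[0,0,-0.035],[0,0,0]],
    [[0,-0.045,0],[0,0,0]],
    [[0,-0.045,0],[0,0,0]],
    [[0,-0.05,0],[0,0,0]],
    [[0,0,0],[-10,0,0]],
    [[0,0,0],[-10,0,0]],
    [[0,0,0],[-10,0,0]],
    [[0,0,0],[-10,0,0]],
    [[0,0,0],[0,0,0]],
    [[0,0,0],[0,0,0]],
  ],
)

```text
time: 23.08
tool_pos: [506.5, -56.8, 156.7]
tcp_rot: [2.577, -0.033, 1.524]
contact_force: [1.1, -0.2, 0.5]
grip_width: 92.4
finger_force: 0.0
```

Emit:
servo_tool(
  deltas=[
    [[0,0,0],[0,0,0]],
    [[0,0,0],[0,0,0]],
  ],
  fingers=0,
)

```text
time: 23.32
tool_pos: [506.1, -56.2, 156.0]
tcp_rot: [2.577, -0.034, 1.525]
contact_force: [-0.1, 0.1, 0.5]
grip_width: 76.6
finger_force: 0.0
```

```bash
python3 - <<'E'
from h import *
g=bot.capture('top')[:,:,::-1]
s=bot.capture('side')[:,:,::-1]
cv2.imwrite('pics/b5.png',np.hstack([cv2.resize(g[140:280,220:360],(400,400)),cv2.resize(s[130:290,240:400],(400,400))]));cv2.imwrite('pics/t5.png',g);cv2.imwrite('pics/s5.png',s)
o=bot.get_obs();print(o['tool_pos'],o['tcp_rot'],o['joint_positions'].round(2))
E
```

```text
[505.86641199 -56.17328816 155.84608066] [ 2.57734866 -0.03418168  1.52452351] [-0.4   0.18  2.16  0.67  0.35 -0.92]
```

View pics/b5.png

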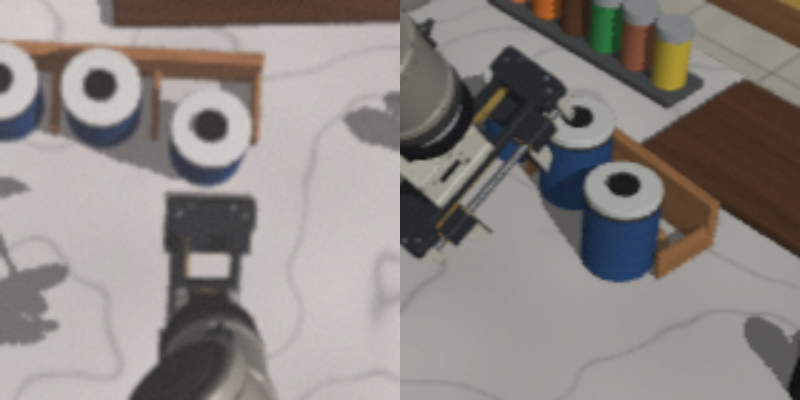

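The fingers tilted to about 32°. can_a stands upright at the mouth of the right bay, knob at top-crop (211,126), and it looks off-centre toward -y, so I'll measure that.

```bash
python3 - <<'E'
from h import *
g=cv2.imread('pics/t5.png'); s=cv2.imread('pics/s5.png')
def f(n,im,box,z):
    m=(im.max(2)<80); r=np.zeros_like(m); r[box[0]:box[1],box[2]:box[3]]=1
    for c,st in blobs(m&r,30,150): 
        p=ray(n,c,z); d=p[:2]-[678,-75]; e=np.array([.9973,-.0734]); print(n,c.round(1),st[4],p.round(1),'rack x,y',(d@e).round(1),(d@[.0734,.9973]).round(1))
f('top',g,(160,205,240,310),105); f('side',s,(195,215,320,340),104)
def front(uv): return ray('top',uv,35)
# bay dividers top in t5 crop
for u,v in((156,137),(257,142)): print(ray('top',(220+u*.35-.3,140+v*.35-.3),35).round(1))
o=bot.get_obs();Rm=R.from_euler('xyz',o['tcp_rot']).as_matrix();print(Rm.round(3))
E
```

```text
top [254.4 169.1] 76 [687.8  33.4 105. ] rack x,y 1.9 108.8
top [293.2 183.5] 82 [643.2 -75.  105. ] rack x,y -34.7 -2.6
top [253.7 186. ] 84 [638.4  36.2 105. ] rack x,y -47.7 108.0
top [285.3 198.2] 69 [601.4 -51.5 105. ] rack x,y -78.1 17.8
side [329.  203.2] 96 [641.7 -76.5 104. ] rack x,y -36.0 -4.2
[650.5 -22.7  35. ]
[ 642.8 -127.9   35. ]
[[ 0.046  0.843  0.536]
 [ 0.998 -0.057  0.004]
 [ 0.034  0.534 -0.844]]
```

Emit:
servo_tool(
  deltas=[
    [[-0.0037,-0.0142,0.0226],[0,0,0]],
    [[-0.0037,-0.0142,0.0226],[0,0,0]],
    [[-0.0037,-0.0142,0.0226],[0,0,0]],
    [[0,0,0],[0,0,0]],
  ],
)

```text
time: 23.92
tool_pos: [502.9, -73.6, 85.8]
tcp_rot: [2.584, -0.06, 1.537]
contact_force: [-0.8, -0.3, 0.1]
grip_width: 27.9
finger_force: 0.0
```

```bash
python3 - <<'E'
from h import *
o=bot.get_obs();Rm=R.from_euler('xyz',o['tcp_rot']).as_matrix();print(o['tool_pos'],o['joint_positions'].round(2),o['grip_width']);print(Rm.round(3)); print((Rm.T@(np.array([565,-69.5,24])-o['tool_pos'])).round(1))
E
```

```text
[502.86171733 -73.60657878  85.81511266] [-0.47  0.34  2.23  1.31  0.28 -1.65] 27.872590890327405
[[ 0.034  0.847  0.531]
 [ 0.998 -0.06   0.033]
 [ 0.06   0.528 -0.847]]
[ 2.5 19.7 85.5]
```

Joint 5 is at its limit, so I'll ease the tilt by 8° first, then move outward and down.

Emit:
servo_tool(
  deltas=[
    [[0,0,0],[8,0,0]],
    [[0,0.003,0.014],[0,0,0]],
    [[0,0.003,0.014],[0,0,0]],
    [[0,0.003,0.014],[0,0,0]],
    [[0,0,0],[0,0,0]],
    [[0,0,0],[0,0,0]],
  ],
)

```text
time: 24.68
tool_pos: [535.4, -66.3, 58.3]
tcp_rot: [2.622, -0.081, 1.556]
contact_force: [-0.3, 0.1, 0.1]
grip_width: 0.7
finger_force: 0.0
```

```bash
cat > st.py <<'E'
from h import *
import sys
o=bot.get_obs();Rm=R.from_euler('xyz',o['tcp_rot']).as_matrix();print(o['tool_pos'].round(1),o['joint_positions'].round(2),o['grip_width'].round(1));print(Rm.round(3)); print((Rm.T@(np.array([float(a) for a in sys.argv[1:4]])-o['tool_pos'])).round(1))
# goal orientation: tilt deg argv4 , push dir e
th=np.radians(float(sys.argv[4])); e=np.array([.9973,-.0734,0]); k=np.array([0,0,1.])
y=np.cos(th)*e+np.sin(th)*k; z=np.sin(th)*e-np.cos(th)*k; G=np.column_stack([np.cross(y,z),y,z])
print('turn deg',np.degrees(R.from_matrix(Rm.T@G).as_rotvec()).round(1))
E
python3 st.py 565 -69.5 24 25
```

```text
Traceback (most recent call last):
  File "st.py", line 3, in <module>
    o=bot.get_obs();Rm=R.from_euler('xyz',o['tcp_rot']).as_matrix();print(o['tool_pos'].round(1),o['joint_positions'].round(2),o['grip_width'].round(1));print(Rm.round(3)); print((Rm.T@(np.array([float(a) for a in sys.argv[1:4]])-o['tool_pos'])).round(1))
                                                                                                                               ^^^^^^^^^^^^^^^^^^^^^
AttributeError: 'float' object has no attribute 'round'
```

```bash
sed -i "s/,o\['grip_width'\].round(1)//" st.py; python3 st.py 560 -69.5 24 28
```

```text
[535.4 -66.3  58.3] [-0.42  0.44  2.14  1.22  0.28 -1.53]
[[ 0.015  0.867  0.497]
 [ 0.997 -0.053  0.063]
 [ 0.081  0.495 -0.865]]
[-5.7  4.5 41.7]
turn deg [ 1.6 -5.7  0.7]
```

Emit:
servo_tool(
  deltas=[
    [[0,0,0],[4,-3,0]],
    [[0,0,0],[4,-2.7,0.7]],
    [[0,0,0],[0,0,0]],
    [[0,0,0],[0,0,0]],
  ],
)

```text
time: 25.18
tool_pos: [534.5, -61.6, 58.2]
tcp_rot: [2.704, -0.059, 1.538]
contact_force: [-0.1, 0.0, 0.0]
grip_width: 0.4
finger_force: 0.0
```

```bash
python3 st.py 560 -69.5 24 22
```

```text
[534.5 -61.6  58.2] [-0.37  0.44  2.08  0.72  0.29 -0.99]
[[ 0.033  0.904  0.426]
 [ 0.998 -0.055  0.039]
 [ 0.058  0.423 -0.904]]
[-9.   9.  41.4]
turn deg [ 3.  -4.   0.8]
```

Emit:
servo_tool(
  deltas=[
    [[0,0,0],[3,-4,0.8]],
    [[-0.003,0.005,0.013],[0,0,0]],
    [[-0.003,0.005,0.013],[0,0,0]],
    [[-0.003,0.005,0.013],[0,0,0]],
    [[0,0,0],[0,0,0]],
    [[0,0,0],[0,0,0]],
  ],
)

```text
time: 25.92
tool_pos: [563.2, -71.0, 29.5]
tcp_rot: [2.747, -0.033, 1.517]
contact_force: [-0.5, 0.2, 0.1]
grip_width: 0.4
finger_force: 0.0
```

```bash
python3 st.py 575 -70 26 22; python3 - <<'E'
from h import *
s=bot.capture('side')[:,:,::-1]; g=bot.capture('top')[:,:,::-1]
cv2.imwrite('pics/b6.png',np.hstack([cv2.resize(g[140:280,220:360],(400,400)),cv2.resize(s[130:290,240:400],(400,400))]))
E
```

```text
[563.2 -71.   29.5] [-0.34  0.53  1.99  0.52  0.28 -0.75]
[[ 0.054  0.921  0.386]
 [ 0.998 -0.062  0.01 ]
 [ 0.033  0.384 -0.923]]
[1.5 9.4 7.8]
turn deg [ 0.6 -2.2  0.3]
```

View pics/b6.png

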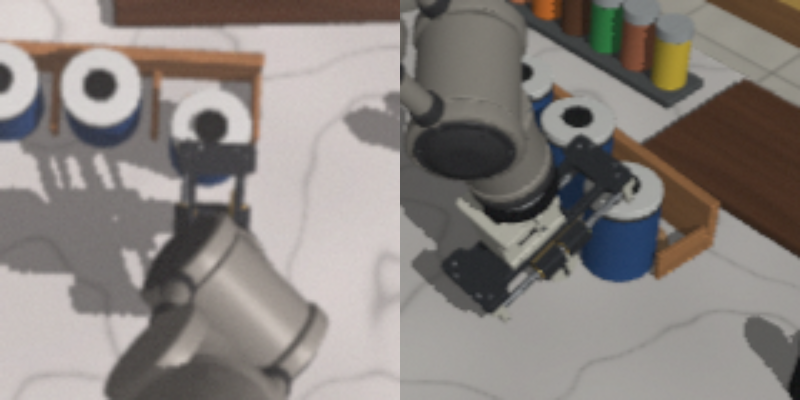

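The body's front edge is over the rear of the lid, just behind the knob, and above it. I'll ease the tilt slightly, go a little lower and start the gentle push.

Emit:
servo_tool(
  deltas=[
    [[0,0,0],[3,-2,0]],
    [[0,-0.0015,0.0038],[0,0,0]],
    [[0,0.0047,0.0017],[0,0,0]],
    [[0,0.0047,0.0017],[0,0,0]],
    [[0,0.0028,0.001],[0,0,0]],
    [[0,0,0],[0,0,0]],
  ],
)

```text
time: 26.78
tool_pos: [576.6, -71.7, 25.7]
tcp_rot: [2.796, -0.003, 1.506]
contact_force: [-0.8, 0.1, 0.7]
grip_width: 0.6
finger_force: 0.0
```

```bash
python3 st.py 618 -71 25 20
```

```text
[576.6 -71.7  25.7] [-0.3   0.56  1.91  0.25  0.34 -0.46]
[[ 0.065  0.939  0.339]
 [ 0.998 -0.062 -0.019]
 [ 0.003  0.339 -0.941]]
[ 3.4 38.6 14.7]
turn deg [-0.2 -0.3  0.4]
```

Emit:
servo_tool(
  deltas=[
    [[0,0.0028,0.001],[0,0,0]],
    [[0,0.0028,0.001],[0,0,0]],
    [[0,0.0028,0.001],[0,0,0]],
    [[0,0.0028,0.001],[0,0,0]],
    [[0,0.0028,0.001],[0,0,0]],
    [[0,0.0028,0.001],[0,0,0]],
  ],
)

```text
time: 27.52
tool_pos: [592.7, -72.4, 25.3]
tcp_rot: [2.799, -0.004, 1.506]
contact_force: [-11.8, 0.5, 9.8]
grip_width: 0.4
finger_force: 5.6
```

Emit:
servo_tool(
  deltas=[
    [[0,0.0028,0.001],[0,0,0]],
    [[0,0.0028,0.001],[0,0,0]],
    [[0,0.0028,0.001],[0,0,0]],
    [[0,0.0028,0.001],[0,0,0]],
    [[0,0.0028,0.001],[0,0,0]],
  ],
)

```text
time: 28.15
tool_pos: [607.0, -73.0, 25.4]
tcp_rot: [2.8, -0.004, 1.506]
contact_force: [-9.7, 0.8, 7.9]
grip_width: 0.4
finger_force: 5.0
```

```bash
python3 - <<'E'
from h import *
s=bot.capture('side')[:,:,::-1]; hsv=cv2.cvtColor(s,cv2.COLOR_BGR2HSV)
m=(hsv[...,1]>130)&(hsv[...,0]>100)&(hsv[...,0]<125)&(s[...,0]>50)
m[:205]=0; m[260:]=0; m[:,:310]=0; m[:,360:]=0
ys,xs=np.nonzero(m); print('blue bottom',ys.max(),'right',xs.max())
th=np.linspace(0,6.28,200)
for rx in (-30,-25,-20,-15,-10):
    c=np.array([678,-75])+rx*np.array([.9973,-.0734])-3*np.array([.0734,.9973])
    q=lambda z:np.array([proj('side',(c[0]+40*np.cos(t),c[1]+40*np.sin(t),z)) for t in th])
    print(rx,'bottom row',q(0)[:,1].max().round(1),'right z70',q(70)[:,0].max().round(1),'right z95',q(95)[:,0].max().round(1),'knob',proj('side',(*c,105)).round(1))
for r in range(208,245,4): 
    x=xs[ys==r]; print(r,x.max() if len(x) else None,end=' ')
E
```

```text
blue bottom 239 right 347
-30 bottom row 241.9 right z70 345.0 right z95 345.9 knob [330.4 201.7]
-25 bottom row 241.1 right z70 346.4 right z95 347.4 knob [331.9 200.9]
-20 bottom row 240.2 right z70 347.8 right z95 348.8 knob [333.3 200.1]
-15 bottom row 239.4 right z70 349.1 right z95 350.1 knob [334.7 199.3]
-10 bottom row 238.5 right z70 350.5 right z95 351.5 knob [336.2 198.5]
208 None 212 None 216 346 220 345 224 345 228 345 232 341 236 340 240 None 244 None
```

Emit:
servo_tool(
  deltas=[
    [[0,0.0019,0.0007],[0,0,0]],
    [[0,0.0019,0.0007],[0,0,0]],
    [[0,0.0019,0.0007],[0,0,0]],
    [[0,0.0019,0.0007],[0,0,0]],
  ],
)

```text
time: 28.7
tool_pos: [615.1, -73.6, 25.4]
tcp_rot: [2.8, -0.004, 1.506]
contact_force: [-10.3, 0.5, 8.7]
grip_width: 0.6
finger_force: 5.2
```

Emit:
servo_tool(
  deltas=[
    [[0,0.0009,0.0003],[0,0,0]],
    [[0,0.0009,0.0003],[0,0,0]],
    [[0,0.0009,0.0003],[0,0,0]],
  ],
)

```text
time: 29.08
tool_pos: [617.9, -73.8, 25.4]
tcp_rot: [2.8, -0.004, 1.506]
contact_force: [-9.3, -0.3, 7.7]
grip_width: 0.1
finger_force: 4.9
```

Emit:
servo_tool(
  deltas=[
    [[0,0.0009,0.0003],[0,0,0]],
    [[0,0.0009,0.0003],[0,0,0]],
    [[0,0.0009,0.0003],[0,0,0]],
  ],
)

```text
time: 29.45
tool_pos: [620.8, -74.0, 25.4]
tcp_rot: [2.8, -0.004, 1.506]
contact_force: [-10.2, 1.0, 6.8]
grip_width: 0.7
finger_force: 4.7
```

Emit:
servo_tool(
  deltas=[
    [[0,0.0009,0.0003],[0,0,0]],
    [[0,0.0009,0.0003],[0,0,0]],
    [[0,0,0],[0,0,0]],
  ],
)

```text
time: 29.82
tool_pos: [622.8, -74.2, 25.4]
tcp_rot: [2.8, -0.004, 1.506]
contact_force: [-8.5, 1.7, 6.7]
grip_width: 0.3
finger_force: 4.1
```

Emit:
servo_tool(
  deltas=[
    [[0,0.0009,0.0003],[0,0,0]],
    [[0,0.0009,0.0003],[0,0,0]],
    [[0,0,0],[0,0,0]],
  ],
)

```text
time: 30.2
tool_pos: [624.7, -74.3, 25.4]
tcp_rot: [2.8, -0.004, 1.506]
contact_force: [-8.7, 0.5, 5.7]
grip_width: 0.4
finger_force: 4.0
```

Emit:
servo_tool(
  deltas=[
    [[0,0.0009,0.0003],[0,0,0]],
    [[0,0.0009,0.0003],[0,0,0]],
    [[0,0,0],[0,0,0]],
  ],
)

```text
time: 30.58
tool_pos: [626.6, -74.4, 25.4]
tcp_rot: [2.8, -0.004, 1.506]
contact_force: [-8.3, 0.5, 4.8]
grip_width: 0.2
finger_force: 3.9
```

Emit:
servo_tool(
  deltas=[
    [[0,0.0009,0.0003],[0,0,0]],
    [[0,0,0],[0,0,0]],
  ],
)

```text
time: 30.82
tool_pos: [627.6, -74.5, 25.5]
tcp_rot: [2.8, -0.004, 1.506]
contact_force: [-6.0, -0.0, 6.3]
grip_width: 0.3
finger_force: 3.9
```

Emit:
servo_tool(
  deltas=[
    [[0,0.0009,0.0003],[0,0,0]],
    [[0,0,0],[0,0,0]],
  ],
)

```text
time: 31.08
tool_pos: [628.5, -74.6, 25.5]
tcp_rot: [2.8, -0.004, 1.506]
contact_force: [-7.8, 0.3, 4.8]
grip_width: 0.2
finger_force: 3.8
```

```bash
python3 - <<'E'
from h import *
s=bot.capture('side')[:,:,::-1]; g=bot.capture('top')[:,:,::-1]
m=(s.max(2)<60); m[:185]=0; m[215:]=0; m[:,:322]=0; m[:,355:]=0
for c,st in blobs(m,15): print('side blk',c.round(1),st)
cv2.imwrite('pics/b7.png',np.hstack([cv2.resize(g[140:220,260:340],(400,400),interpolation=cv2.INTER_CUBIC),cv2.resize(s[170:260,290:380],(400,400),interpolation=cv2.INTER_CUBIC)]))
for rx in (-10,-5,0,5): 
    c=np.array([678,-75])+rx*np.array([.9973,-.0734])-3*np.array([.0734,.9973]); print(rx,proj('side',(*c,105)).round(1),proj('top',(*c,105)).round(1))
E
```

```text
side blk [335.2 196.1] [322 185  31  30 410]
-10 [336.2 198.5] [293.7 175.1]
-5 [337.6 197.7] [293.8 173.4]
0 [339.  196.9] [293.9 171.7]
5 [340.4 196.1] [293.9 170. ]
```

View pics/b7.png

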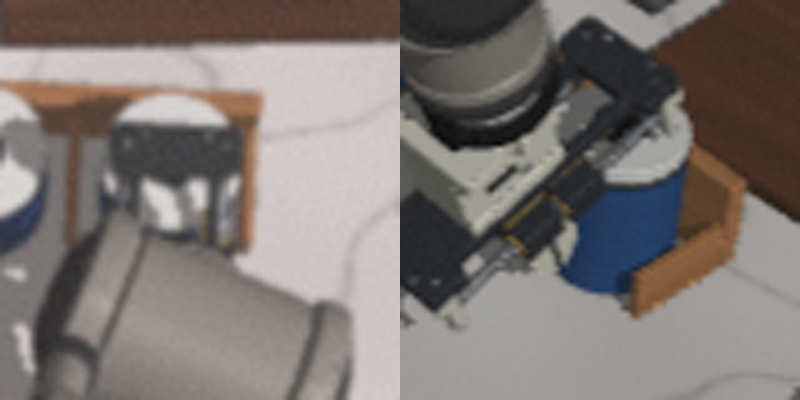

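The can is upright and nearly home. Its lid's far edge is at top-crop y≈95, level with can_d's. I'll nudge on until the force rises.

Emit:
servo_tool(
  deltas=[
    [[0,0.0009,0.0003],[0,0,0]],
    [[0,0,0],[0,0,0]],
  ],
)

```text
time: 31.42
tool_pos: [629.5, -74.6, 25.5]
tcp_rot: [2.8, -0.004, 1.506]
contact_force: [-7.4, 0.3, 4.1]
grip_width: 0.3
finger_force: 3.8
```

Emit:
servo_tool(
  deltas=[
    [[0,0.0009,0.0003],[0,0,0]],
    [[0,0,0],[0,0,0]],
  ],
)

```text
time: 31.68
tool_pos: [629.6, -74.6, 25.4]
tcp_rot: [2.801, -0.004, 1.506]
contact_force: [-11.9, -0.3, 8.7]
grip_width: 0.3
finger_force: 5.9
```

Emit:
servo_tool(
  deltas=[
    [[0,0.0009,0.0003],[0,0,0]],
    [[0,0,0],[0,0,0]],
  ],
)

```text
time: 31.92
tool_pos: [629.8, -74.6, 25.4]
tcp_rot: [2.803, -0.004, 1.506]
contact_force: [-15.9, -0.3, 11.1]
grip_width: 0.9
finger_force: 8.1
```

The force is rising with no motion, so the can is against the back board. I'll back away and verify.

Emit:
servo_tool(
  deltas=[
    [[0,-0.0019,-0.0007],[0,0,0]],
    [[0,-0.0019,-0.0007],[0,0,0]],
    [[0,-0.0094,-0.0034],[0,0,0]],
    [[0,-0.02,-0.007],[0,0,0]],
    [[0,-0.03,-0.011],[0,0,0]],
    [[0,-0.03,-0.02],[5,0,0]],
    [[0,-0.03,-0.02],[5,0,0]],
    [[0,-0.03,-0.03],[5,0,0]],
    [[0,0,0],[0,0,0]],
    [[0,0,0],[0,0,0]],
  ],
)

```text
time: 33.17
tool_pos: [463.1, -64.4, 70.7]
tcp_rot: [3.056, -0.003, 1.506]
contact_force: [-0.4, -0.1, 0.8]
grip_width: 0.6
finger_force: 0.0
```

```bash
python3 - <<'E'
from h import *
e=np.array([.9973,-.0734])
for n,z,b in (('top',105,(155,200,205,310)),('side',104,(150,215,260,360))):
    im=bot.capture(n)[:,:,::-1]; m=(im.max(2)<80); r=np.zeros_like(m); r[b[0]:b[1],b[2]:b[3]]=1
    for c,st in blobs(m&r,40,130):
        p=ray(n,c,z)[:2]; d=p-[678,-75]; print(n,c.round(1),st[4],p.round(1),'rack',(d@e).round(1),(d@[.0734,.9973]).round(1))
    red=(im[...,2]>110)&(im[...,1]<50)&(im[...,0]<60); red[:b[0]]=0;red[b[1]:]=0;red[:,:b[2]]=0;red[:,b[3]:]=0; print('red',red.sum())
o=bot.get_obs();print(o['tool_pos'],o['time'])
E
```

```text
top [217.8 166.9] 78 [696.5 136.5] rack 3.0 212.3
top [254.5 169.1] 75 [687.8  33.2] rack 1.8 108.6
top [293.5 171. ] 78 [679.8 -77. ] rack 1.9 -1.9
top [285.1 185.4] 71 [638.3 -51.9] rack -41.3 20.1
top [248.9 185.3] 44 [640.7  49.6] rack -46.3 121.5
red 0
side [310.6 176.3] 78 [686.5  31.8] rack 0.6 107.2
side [339.6 197. ] 91 [679.5 -78.8] rack 1.7 -3.7
red 0
[462.63731625 -64.22455297  70.22774418] 33.275
```

can_a is in line with the two home cans at rack x (1.9 mm against 1.8 and 3.0), its knob is down, and the racked cans haven't moved. Handing in.

```bash
python3 -c "
from plant import bot
print(bot.close_job())"
```

```text
the job is handed in; nothing more can be done
None
```

The open canister (can_a) is sealed and stands upright in the right bay against the back board, and I handed the job in at about 33 s; the hand-in returned no verdict, so I don't know how it was judged.

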